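# Hold the reader's cover hinge lined up for its pin

## Robot

A 6-joint arm with a two-finger parallel gripper is mounted at the origin on the work surface. World frame = base frame: x ahead of the robot, y to its left, z up, the work surface at z = 0. Lengths are in m, angles in rad, forces in N, time in s.
With the tool pointing down it reaches from about 0.275 to 0.85 m from the base axis. Payload 5.2 kg.
Tool frame: the origin (TCP) lies midway between the tips of the shut fingers; the grasp point (between the pads) lies 19 mm behind it; z points along the fingers, y is the direction in which the jaws open and shut (so a half turn about z gives the same grasp; the last joint's range is limited). The gripper opens to 85 mm and grips with 20 to 120 N. Pads are 22 mm wide; open, the fingers measure 114 mm over their backs; the gripper's body (76 mm by 85 mm) begins 54 mm behind the grasp point. The pads swing forward as they close: fully open they stand 13 mm farther back than shut.
Start: joints at [1.134, 0.259, 1.535, -0, 1.348, -0.203], TCP at [0.127, 0.535, 0.231] pointing down, gripper open.
Joint ranges: [-3.14, 3.14], [-0.91, 2.08], [0.19, 2.58], [-1.22, 4.36], [0.22, 2.71], [-3.12, 3.12]. Speed limits (rad/s): [2.57, 2.57, 3.14, 3.14, 3.14, 3.14].

## Interface

Orientations are given as a unit quaternion [w, x, y, z].
In Python, from rig import read_state, vision, hand_in gives the robot as it stands. The module is installed in compiled form; this text tells all that it offers.
- The arm moves only by the tool arm_command, never from a script. Its argument "increments" is a list of rows, each an object with "hand": the opening, from -1 (shut) to 1 (fully open), so that 0 is half open; "linear": the shift along the world's x, y, z in mm, a list of three; "rot": the turn, a rotation vector about the world's x, y, z in rad, a list of three. In form: [{"hand": hand, "linear": [x, y, z], "rot": [ax, ay, az]}, ...]. A call has 1 to 10 rows; each row is the pose to reach, as a shift and turn from the pose commanded when the call began; what a row does not reach only later rows make up. A row lasts 1/8 s, in which the tool goes at most 62.5 mm and 10.7 degrees, less where a joint would pass 70% of its speed; a pose out of reach is approached as far as the arm can. A call with a gripper value outside its range is refused whole. The fingers move at their own pace and stop on an object; "grip_force" is the grip in N (left out, the last holds). Time passes only in rows, so rows that repeat a pose let the fingers close. It gives the time, the measured TCP pose, the force and the opening at its end, in the units of the state.
- read_state(): the state, without advancing time (a new reading comes with each control period).
- vision.snapshot(name): name is "scene" or "top" or "wrist"; returns the picture (480x640x3 uint8, red, green, blue); there is no depth.
- vision.get_calibration(name): a dict with "fov_y" (degrees; the focal length in pixels is half the picture's height over the tangent of half this angle, whatever the lens; pixels are square), "cx", "cy" (the principal point, pixels), "R" (3x3) and "t" (3): a world point X has camera coordinates R X + t; the wrist camera has in their place "tool_from_camera" (4x4, takes a point from camera to tool coordinates, whose origin is the TCP and whose axes are the flange's). Camera axes: x right, y down, z forward; pixel columns grow to the right and rows downward; lengths in m; the calibration is good to about 2 mm. A picture is of the moment at which its call begins: read the wrist's pose just before it. get_calibration takes no time and is no camera call.
- hand_in(): hands the job in, once; it reports no verdict.
The state is a dict: "clock": time; "joints": joint angles; "joint_velocities": joint speeds; "effort": joint torques, N m; "tool_pos": TCP position; "eef_rot": TCP orientation; "wrist_force": force on the tool from outside, world axes, zero at the start; "moment": the same for the moment, N m; "gripper_width": finger opening in m.
Only numpy, scipy, OpenCV 4.12 (cv2) and the standard library are available. Lean on these libraries where they do the work, as an engineer would, in place of code of your own. Each camera call takes 0.05 s, during which the arm holds its last target. There are 200 camera calls.

## Task

The plate reader's cover hinge is going back together. First move the red-headed hinge pin from the white drying rack into the narrow green stand, end-down and fully home, and let go of it, so that a colleague can reach it; then lift the brass hinge leaf out of the rack and lower its knuckle, plate upright, into the gap between the two steel knuckles on the cream jamb block, so that all the holes line up in one straight line for the pin. Finish while still gripping the leaf there, steady, carried by the gripper alone and not resting on or pressing against the jamb, and leave the other things on the bench where they are.

Things in the scene. Friction and masses are not known exactly. Their poses are not given: they have to be found in the camera images.
- leaf: Loose brass hinge leaf, 0.22 kg, at first upright in the rack. Origin: middle of its knuckle's hole; y along the hole, z up the plate, x across it. Knuckle at the bottom: tube 24 mm outside, hole 12, 30 long. Neck 30 wide, then plate 8 thick (x), 70 wide (y), 17 to 110 above the origin. Alike front and back: may be fitted either way round.
- leaf_grip (a point): Middle of the leaf's blue grip strip, 94 mm above the leaf's origin. Strip: 14 mm thick (x), 50 wide (y), 76 to 112 above the leaf's origin, round the plate's top edge. Grasp it across its thickness from above.
- pin: Loose steel hinge pin, about 0.05 kg, 8 mm diameter, standing at first in the drying rack. Origin: centre of its foot; z runs up to its head. Red square head, 18 x 18 across its flats (along the pin's x and y, at first those of the rack), from 73 to 101 above the origin: grasp it across two flats from above.
- rack: White drying rack, fixed, base 80 (x) x 190 (y) x 8 mm; origin centre of underside, on the bench. Leaf at y = -35, origin 35 above bench, y along the rack's, in two slotted posts (y = -60, -10; slots 10 wide, 24 deep; tops 76 above bench): lift it 60 to clear. Pin at y = +65 in a block 34 x 34, top 48 above bench, hole 10 wide, 32 deep; pin's foot 16 above bench.
- stand: Narrow green pin stand, fixed block 55 x 55 x 60 mm tall, one round chamfered hole 14 wide and 50 deep in the middle of its top. Origin: centre of its underside, on the bench.
- stand_floor (a point): Centre of the floor of the stand's hole, 10 mm above the bench, 50 below the hole's mouth. The pin's foot is here when it is home.
- jamb: Cream jamb block, fixed, 90 (x) x 150 (y) x 45 mm tall; origin centre of underside, on the bench; y along the hinge. On it a steel plate (top 49 above bench) with two lugs, each with a steel knuckle: tube 24 outside, hole 12, 30 long, along y, at y 18 to 48 and -48 to -18; open gap 36 between.
- jamb_axis (a point): Midpoint of the gap on the line of the two steel knuckles' holes, 75 mm above the bench; y is the hinge line. The leaf's origin belongs here, with its y along this y (either way) and its z up.
- reagent: Bystander, to be left alone: amber reagent bottle, 56 mm wide, 110 tall. Origin: its underside.
- jar: Bystander, to be left alone: white jar, 50 mm wide, 60 tall. Origin: its underside.
- beaker: Bystander, to be left alone: glass beaker, 64 mm wide, 85 tall. Origin: its underside.
- microplate: Bystander, to be left alone: white well plate, 85 x 127 x 15 mm. Origin: its underside.
- driver: Bystander, to be left alone: orange screwdriver lying flat. Origin: its underside.
- tipbox: Bystander, to be left alone: blue pipette-tip box, 80 x 120 x 68 mm. Origin: its underside.
- mouse: Bystander, to be left alone: black computer mouse, 105 x 60 x 30 mm. Origin: its underside.

How it is judged:
On the way:
1. the pin is home in the green stand and let go (z of pin in the frame of stand_floor below 0.01 m and horizontal distance between pin and stand_floor below 0.01 m and angle between pin's own z axis and vertical below 0.25 rad and contact force between the fingers and pin below 0.05 N and linear speed of pin below 0.03 m/s), for 0.2 s.
At the end, for the whole second after the job is handed in: Pin foot within 10 mm of the stand hole's floor, tilt < 0.25 rad. Leaf gripped (> 2 N) and still, its hole within 3.5 mm of the hinge line up/down and across, 5 mm along, axis within 0.09 rad, plate within 0.15 rad of upright, pushing on the jamb < 3 N (z of pin in the frame of stand_floor below 0.01 m and horizontal distance between pin and stand_floor below 0.01 m and angle between pin's own z axis and vertical below 0.25 rad and x of leaf in the frame of jamb_axis between -0.0035 and 0.0035 m and z of leaf in the frame of jamb_axis between -0.0035 and 0.0035 m and y of leaf in the frame of jamb_axis between -0.005 and 0.005 m and angle between the y axis of leaf and the y axis of jamb, either way round below 0.09 rad and angle between leaf's own z axis and vertical below 0.15 rad and contact force between the fingers and leaf above 2 N and contact force between leaf and jamb below 3 N and linear speed of leaf below 0.02 m/s); the arm keeps its last pose, push and grip.
It fails at once if a bystander is moved more than 40 mm (distance of any of reagent, jar, beaker, microplate, driver, tipbox, mouse from where it was at the start of the episode above 0.04 m).
It also fails if it takes over 59 s, if anything falls off the work surface, if the arm or the gripper's body presses on something with over 40 N, if the wrist force passes 120 N, or if a joint passes its speed limit or range.

## Working session

There is one attempt and no reset: what is moved stays moved. The work goes in short steps, Python scripts to look and compute and a tool call to move; the robot and the scene stay as the last step left them, time stands still between calls to the robot, and variables do not carry over. Pictures are saved under pics/ and viewed, about 8 in all and at most 12, crops included, and the job is handed in when it is done.

Besides the shell and the picture viewer there is one more tool, called in YAML: its name, and indented under it one key for each argument. arm_command: Moves the arm, as the interface text tells. Its arguments: {"type":"object","properties":{"increments":{"type":"array"},"grip_force":{"type":"number"}},"required":["increments"]}

```bash
mkdir -p pics; python3 - <<'E'
from rig import read_state, vision
import cv2, numpy as np
s=read_state(); print(s)
for n in ["scene","top","wrist"]:
    c=vision.get_calibration(n); print(n,{k:np.round(v,4).tolist() for k,v in c.items()})
a=vision.snapshot("scene");b=vision.snapshot("top")
for n,i in (("scene",a),("top",b)): cv2.imwrite(f"pics/{n}0.png",i[:,:,::-1])
E
```

```text
{'clock': 0.0, 'joints': array([ 1.13418983e+00,  2.59375945e-01,  1.53611387e+00, -8.83267275e-06,
        1.34801150e+00, -2.02825441e-01]), 'joint_velocities': array([-0.00045481,  0.00090611, -0.00067411,  0.00069268,  0.00106316,
        0.00088962]), 'effort': array([-5.56667619e-04, -4.46023822e+01, -2.90579885e+01, -4.05085948e-04,
        1.15644943e-02,  9.55186010e-06]), 'tool_pos': array([0.12716937, 0.53453435, 0.23044462]), 'eef_rot': array([-2.95855416e-04,  1.16623494e-01,  9.93175740e-01, -9.07323900e-04]), 'wrist_force': array([ 0.71211245, -0.21998676, -0.21264074]), 'moment': array([0.01459777, 0.00717645, 0.04163244]), 'gripper_width': 0.08550136745790954}
scene {'fov_y': 51.427, 'cx': 318.2002, 'cy': 240.7287, 'R': [[0.1893, 0.9817, -0.0193], [0.6627, -0.1423, -0.7353], [-0.7246, 0.1264, -0.6775]], 't': [-0.1173, -0.2901, 1.6007]}
top {'fov_y': 53.3905, 'cx': 318.65, 'cy': 241.5095, 'R': [[0.0004, -0.9999, 0.0121], [-0.9901, -0.0021, -0.1401], [0.1401, -0.0119, -0.9901]], 't': [-0.0101, 0.5622, 1.2118]}
wrist {'fov_y': 71.3843, 'cx': 320.0557, 'cy': 243.9319, 'tool_from_camera': [[0.0004, -0.9661, -0.2583, 0.0653], [1.0, 0.0005, -0.0002, 0.0008], [0.0003, -0.2583, 0.9661, -0.1424], [0.0, 0.0, 0.0, 1.0]]}
```

View pics/top0.png

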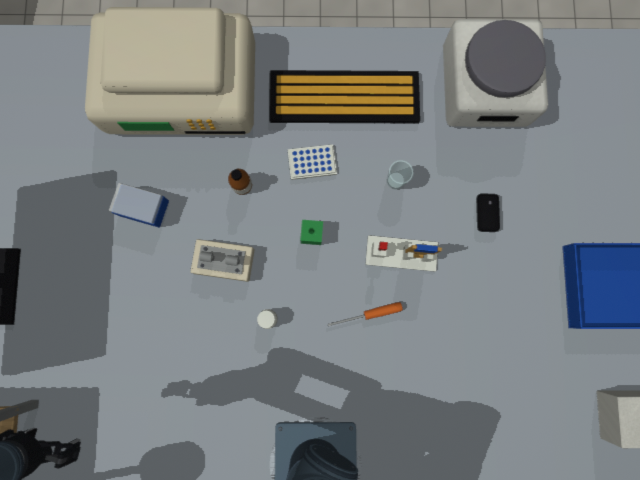

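View pics/scene0.png

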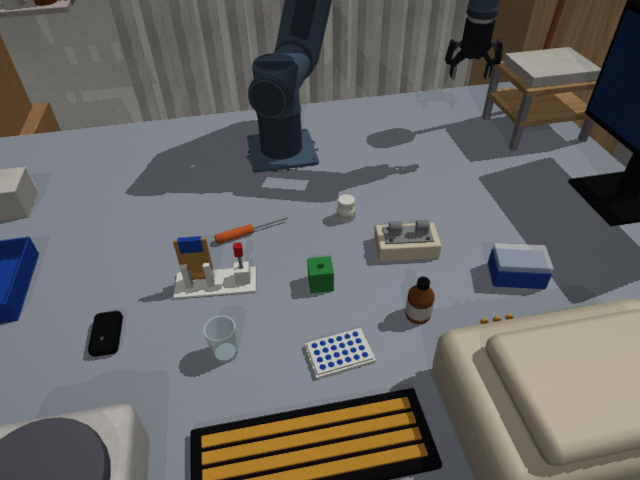

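Top view: rack at (402,253) with pin head (382,246) and blue strip (427,249), stand (312,232), jamb (222,260). Now measuring by colour masks.

```bash
cat > h.py <<'E'
import numpy as np, cv2
from scipy.spatial.transform import Rotation as Rn
from rig import read_state, vision
def shot(n,save=None):
    s=read_state(); im=vision.snapshot(n); c=vision.get_calibration(n)
    f=240/np.tan(np.radians(c["fov_y"])/2)
    if n=="wrist":
        q=s["eef_rot"]; Rt=Rn.from_quat([q[1],q[2],q[3],q[0]]).as_matrix()
        T=np.array(c["tool_from_camera"]); R=(Rt@T[:3,:3]).T; o=Rt@T[:3,3]+s["tool_pos"]
    else: R=np.array(c["R"]); o=-R.T@np.array(c["t"])
    if save: cv2.imwrite(f"pics/{save}.png",im[:,:,::-1])
    return im,(f,c["cx"],c["cy"],R,np.array(o))
def ray(k,uv,z):
    f,cx,cy,R,o=k; d=R.T@[(uv[0]-cx)/f,(uv[1]-cy)/f,1]
    return o+d*(z-o[2])/d[2]
def proj(k,X):
    f,cx,cy,R,o=k; p=R@(np.asarray(X)-o); return np.array([f*p[0]/p[2]+cx,f*p[1]/p[2]+cy])
def mask(im,lo,hi):
    return cv2.inRange(cv2.cvtColor(im,cv2.COLOR_RGB2HSV),np.array(lo),np.array(hi))
def blobs(m,box=None,n=1):
    if box: z=np.zeros_like(m); x0,y0,x1,y1=box; z[y0:y1,x0:x1]=m[y0:y1,x0:x1]; m=z
    cs,_=cv2.findContours(m,cv2.RETR_EXTERNAL,cv2.CHAIN_APPROX_NONE)
    return sorted(cs,key=cv2.contourArea)[::-1][:n]
def rect(k,c,z):
    "min-area rectangle of the contour cast on plane z: centre, size, angle of long side (deg)"
    P=np.array([ray(k,p[0],z)[:2] for p in c],np.float32)*1000
    (x,y),(w,h),a=cv2.minAreaRect(P)
    if w<h: w,h,a=h,w,a+90
    return np.round([x,y,w,h,a],1)
E
python3 - <<'E'
from h import *
im,k=shot("top")
red=blobs(mask(im,(0,150,80),(8,255,255)),(365,230,400,262))[0]
print("red",rect(k,red,.117))
g=blobs(mask(im,(50,100,40),(75,255,255)),(290,210,335,255))[0]
print("green",rect(k,g,.06))
b=blobs(mask(im,(105,120,50),(125,255,255)),(405,235,450,265))[0]
print("blue",rect(k,b,.147))
w=blobs(mask(im,(0,0,200),(180,45,255)),(360,230,445,275))[0]
print("rack",rect(k,w,.008))
j=blobs(mask(im,(12,25,130),(35,150,255)),(185,235,260,285))[0]
print("jamb",rect(k,j,.045))
E
python3 -c "
import cv2;i=cv2.imread('pics/top0.png')[200:300,180:450];cv2.imwrite('pics/c.png',cv2.resize(i,None,fx=2.9,fy=2.9))"
```

```text
red [ 541.6 -166.7   17.5   14.8  179. ]
green [584.8   9.5  60.9  53.6 175.3]
blue [ 531.2 -264.6   50.3   16.9   84.4]Traceback (most recent call last):
  File "<stdin>", line 9, in <module>
IndexError: list index out of range
```

View pics/c.png

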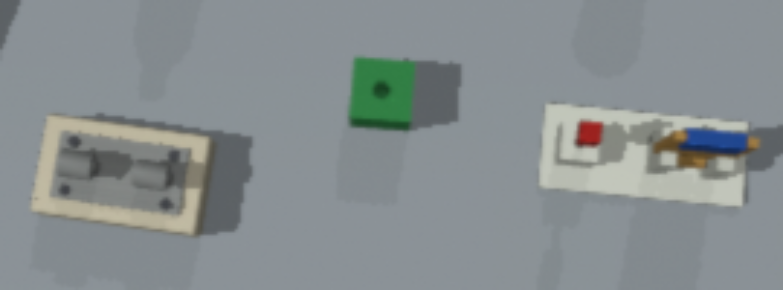

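Red head (542,−167), strip (531,−265), stand (585,9.5), rack yaw ≈ −6°; jamb about (520,212). The jamb and rack slope alike. Flying over the jamb for a close look, jaws turned along rack x.

arm_command:
  increments:
    - {"hand": 1,"linear": [50,-40,0],"rot": [0,0,-0.17]}
    - {"hand": 1,"linear": [95,-78,0],"rot": [0,0,-0.34]}
    - {"hand": 1,"linear": [140,-115,0],"rot": [0,0,-0.51]}
    - {"hand": 1,"linear": [185,-152,0],"rot": [0,0,-0.68]}
    - {"hand": 1,"linear": [230,-189,0],"rot": [0,0,-0.85]}
    - {"hand": 1,"linear": [275,-226,0],"rot": [0,0,-1.02]}
    - {"hand": 1,"linear": [320,-263,0],"rot": [0,0,-1.19]}
    - {"hand": 1,"linear": [360,-296,0],"rot": [0,0,-1.36]}
    - {"hand": 1,"linear": [393,-323,0],"rot": [0,0,-1.44]}
    - {"hand": 1,"linear": [393,-323,0],"rot": [0,0,-1.44]}

```text
clock: 1.4
tool_pos: [0.5224, 0.2097, 0.2305]
eef_rot: [0.0, 0.744, 0.668, -0.0]
wrist_force: [-0.8, 0.4, -0.6]
gripper_width: 0.0856
```

```bash
python3 - <<'E'
from h import *
im,k=shot("wrist","w1"); s=read_state(); print(s["tool_pos"],s["eef_rot"],s["clock"])
E
```

```text
[0.52088348 0.21099331 0.23056131] [-4.74991125e-04  7.43262014e-01  6.69000013e-01 -5.78601992e-04] 1.45
```

View pics/w1.png

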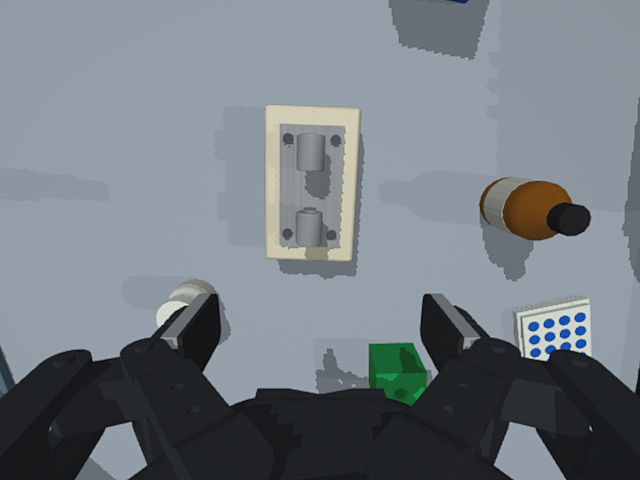

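Wrist view: jamb (266–359, 106–260), steel knuckles at (311,152) and (309,228), screws at (288,139),(336,141),(287,234),(331,236); stand (397,365). Measuring the jamb from several cues.

```bash
python3 - <<'E'
from h import *
im,k=shot("wrist","w2")
m=mask(im,(12,30,120),(35,160,255)); c=blobs(m,(240,90,380,275))[0]
print("jamb",rect(k,c,.045), cv2.boundingRect(c))
ap=cv2.approxPolyDP(c,6,True)[:,0]; 
for p in ap: print(p,np.round(ray(k,p,.045)*1000,1))
g=cv2.cvtColor(im,cv2.COLOR_RGB2GRAY)
dk=cv2.inRange(g,0,75)
for b in blobs(dk,(275,125,350,245),8):
    if cv2.contourArea(b)<8: continue
    (u,v),r=cv2.minEnclosingCircle(b); print("dark",round(u),round(v),round(r,1),np.round(ray(k,(u,v),.049)*1000,1))
for v in (140,148,156,164,215,225,235,242): print(v,g[v,284:336].tolist())
print("col311",g[125:260,311].tolist())
E
```

```text
jamb [516.9 245.7 147.1  87.8  81.9] (267, 106, 96, 156)
[270 106] [486.4 324.1  45. ]
[269 258] [464.6 179.9  45. ]
[351 261] [548.1 167.9  45. ]
[361 111] [568.9 311.1  45. ]
140 [127, 89, 76, 78, 79, 79, 79, 79, 79, 79, 74, 96, 131, 144, 147, 125, 97, 116, 119, 124, 128, 132, 135, 136, 138, 139, 140, 142, 145, 146, 147, 145, 140, 138, 135, 133, 130, 127, 122, 115, 107, 101, 85, 109, 143, 142, 143, 145, 119, 76, 80, 83]
148 [138, 142, 145, 144, 142, 140, 133, 122, 132, 142, 139, 138, 139, 142, 138, 113, 104, 119, 121, 126, 131, 133, 136, 138, 139, 140, 142, 143, 144, 145, 144, 142, 138, 136, 134, 129, 126, 123, 117, 109, 103, 94, 84, 118, 146, 141, 143, 145, 147, 149, 152, 131]
156 [138, 141, 145, 143, 140, 136, 137, 140, 141, 140, 138, 137, 138, 142, 138, 116, 108, 119, 124, 128, 132, 136, 138, 138, 140, 142, 142, 142, 142, 143, 141, 139, 135, 133, 130, 126, 122, 119, 114, 103, 99, 89, 81, 91, 97, 93, 121, 150, 148, 148, 146, 144]
164 [138, 140, 144, 142, 139, 137, 138, 140, 140, 139, 137, 138, 139, 142, 131, 110, 114, 123, 126, 130, 135, 139, 140, 140, 139, 140, 140, 141, 142, 14
[... 1116 characters left out ...]
 149, 146, 147, 147]
col311 [195, 162, 147, 150, 150, 149, 150, 150, 151, 147, 137, 145, 146, 142, 142, 142, 142, 143, 144, 145, 144, 145, 144, 143, 144, 143, 143, 143, 142, 143, 142, 142, 142, 141, 142, 142, 142, 142, 141, 141, 140, 140, 141, 140, 141, 143, 141, 112, 98, 106, 105, 104, 105, 104, 105, 104, 105, 104, 104, 104, 105, 104, 104, 103, 103, 104, 103, 102, 100, 119, 143, 150, 147, 146, 146, 145, 146, 146, 146, 146, 145, 147, 149, 120, 94, 94, 110, 137, 140, 115, 136, 154, 145, 142, 142, 142, 142, 142, 142, 142, 141, 141, 142, 141, 141, 140, 140, 140, 141, 140, 140, 139, 140, 140, 140, 140, 139, 139, 139, 138, 137, 138, 133, 135, 137, 137, 137, 137, 137, 137, 137, 137, 137, 137, 134]
```

arm_command:
  increments:
    - {"hand": 1,"linear": [8,-60,0],"rot": [0,0,0]}
    - {"hand": 1,"linear": [16,-120,0],"rot": [0,0,0]}
    - {"hand": 1,"linear": [24,-180,0],"rot": [0,0,0]}
    - {"hand": 1,"linear": [32,-240,0],"rot": [0,0,0]}
    - {"hand": 1,"linear": [40,-300,0],"rot": [0,0,0]}
    - {"hand": 1,"linear": [40,-300,0],"rot": [0,0,0]}
    - {"hand": 1,"linear": [40,-300,0],"rot": [0,0,0]}

```text
clock: 2.38
tool_pos: [0.5599, -0.0865, 0.2312]
eef_rot: [-0.001, 0.742, 0.67, 0.0]
wrist_force: [-0.2, -0.2, 0.6]
gripper_width: 0.0854
```

```bash
cat > jm.py <<'E'
from h import *
# jamb from pics/w2 (pose fixed at that moment)
E
python3 - <<'E'
from h import *
im,k=shot("wrist","w3"); s=read_state(); print(s["tool_pos"],s["eef_rot"],s["clock"])
# jamb: w2 was taken from this pose
c=vision.get_calibration("wrist"); T=np.array(c["tool_from_camera"])
Rt=Rn.from_quat([.743262,.669,-.000578,-.000475]).as_matrix()
k2=(k[0],k[1],k[2],(Rt@T[:3,:3]).T,Rt@T[:3,3]+[.5209,.2110,.2306])
A=ray(k2,(312.7,152),.075);B=ray(k2,(310.4,228),.075);print("axis",A*1000,B*1000,np.degrees(np.arctan2(*(A-B)[1::-1])))
print("gap ends",ray(k2,(311.5,172),.087)*1000,ray(k2,(311,214),.087)*1000)
w2=cv2.imread("pics/w2.png",0); d=cv2.inRange(w2,0,92)
for x,y in ((288,139),(336,141),(287,234),(331,236)):
    b=np.zeros_like(d); b[y-8:y+8,x-8:x+8]=d[y-8:y+8,x-8:x+8]; M=cv2.moments(b,True); print("screw",ray(k2,(M["m10"]/M["m00"],M["m01"]/M["m00"]),.049)*1000)
r=blobs(mask(im,(0,150,60),(8,255,255)))[0]; print("red",rect(k,r,.117),cv2.boundingRect(r))
g=blobs(mask(im,(50,100,40),(75,255,255)))[0]; print("green",rect(k,g,.06),cv2.boundingRect(g))
b=blobs(mask(im,(105,120,50),(125,255,255)))[0]; print("blue",rect(k,b,.147),cv2.boundingRect(b))
E
```

```text
[ 0.55991701 -0.08600782  0.23131289] [-4.86534121e-04  7.41927074e-01  6.70480396e-01  1.37211737e-04] 2.425
axis [521.49616991 279.37335067  75.        ] [512.05386812 213.19243737  75.        ] 81.88017612242504
gap ends [518.97786441 263.31008306  87.        ] [514.59702941 227.99990969  87.        ]
screw [500.98241355 292.4988507   49.        ]
screw [544.75211053 286.49946801  49.        ]
screw [488.52079937 203.16899255  49.        ]
screw [529.8950432  197.58522727  49.        ]
red [ 545.8 -159.1   29.1   16.4   84.2] (303, 309, 20, 32)
green [590.4  11.   55.6  54.6  85.5] (312, 80, 64, 69)
blue [722.6  29.6   7.6   7.  174.2] (562, 35, 14, 14)
```

View pics/w3.png

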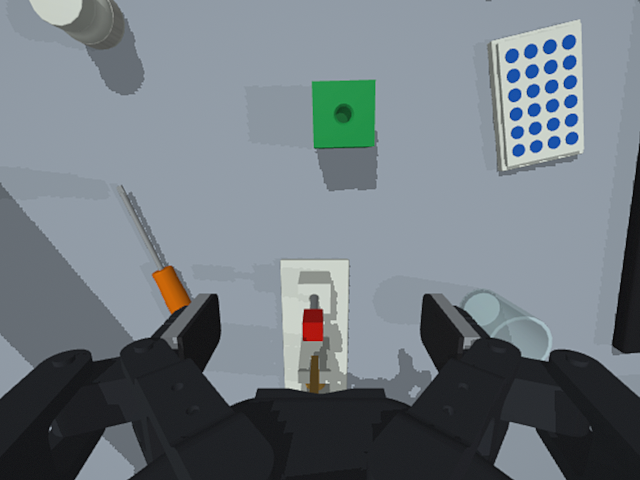

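Jamb cues agree: centre (517,246), yaw −8.1°. In this view the green stand is at (344,114) with its hole at (343,113), and the red head at (313,325). The lower half of the red blob is its top face, which puts the pin at about (545,−165). Going for the pin.

arm_command:
  increments:
    - {"hand": 1,"linear": [-8,-45,0],"rot": [0,0,0]}
    - {"hand": 1,"linear": [-15,-79,-20],"rot": [0,0,0]}
    - {"hand": 0.3,"linear": [-15,-79,-60],"rot": [0,0,0]}
    - {"hand": 0,"linear": [-15,-79,-100],"rot": [0,0,0]}
    - {"hand": -0.1,"linear": [-15,-79,-130],"rot": [0,0,0]}
    - {"hand": -0.1,"linear": [-15,-79,-148],"rot": [0,0,0]}
    - {"hand": -0.1,"linear": [-15,-79,-148],"rot": [0,0,0]}
  grip_force: 40

```text
clock: 3.3
tool_pos: [0.5445, -0.1642, 0.0821]
eef_rot: [-0.002, 0.742, 0.671, -0.0]
wrist_force: [-0.3, -0.1, 0.1]
gripper_width: 0.0384
```

```bash
python3 - <<'E'
from h import *
im,k=shot("wrist","w4"); s=read_state(); print(s["tool_pos"],s["wrist_force"],s["gripper_width"],s["clock"])
E
```

```text
[ 0.54535507 -0.16498197  0.08330745] [-0.14780915 -0.12473462  0.68048444] 0.038450937431907056 3.35
```

View pics/w4.png

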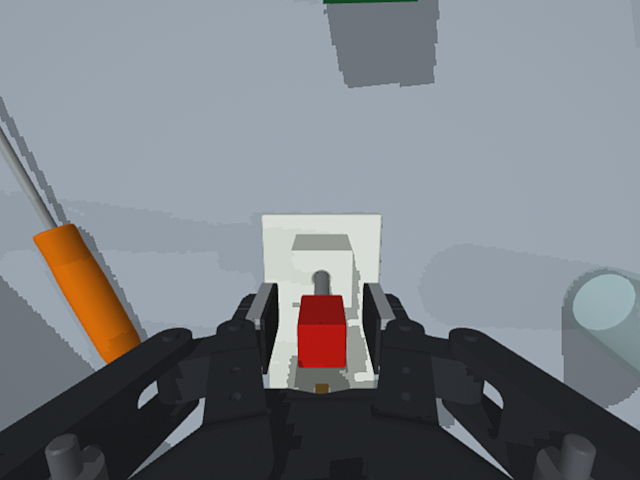

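Head (298–346, 296–367) sits centred between the pads. Closing and lifting.

arm_command:
  increments:
    - {"hand": -1,"linear": [0,0,0],"rot": [0,0,0]}
    - {"hand": -1,"linear": [0,0,0],"rot": [0,0,0]}
    - {"hand": -1,"linear": [0,0,0],"rot": [0,0,0]}
    - {"hand": -1,"linear": [0,0,0],"rot": [0,0,0]}
    - {"hand": -1,"linear": [0,0,15],"rot": [0,0,0]}
    - {"hand": -1,"linear": [0,0,50],"rot": [0,0,0]}
    - {"hand": -1,"linear": [0,0,100],"rot": [0,0,0]}
    - {"hand": -1,"linear": [0,0,100],"rot": [0,0,0]}

```text
clock: 4.35
tool_pos: [0.5479, -0.1686, 0.1887]
eef_rot: [0.005, 0.743, 0.67, 0.001]
wrist_force: [0.4, 0.1, -0.5]
gripper_width: 0.0173
```

```bash
python3 - <<'E'
from h import *
im,k=shot("wrist","w5"); s=read_state(); print(s["tool_pos"],s["wrist_force"],s["gripper_width"],s["clock"])
z=s["tool_pos"][2]
r=blobs(mask(im,(0,150,60),(8,255,255)))[0]; print("red",rect(k,r,z+.034),cv2.boundingRect(r))
g=blobs(mask(im,(50,100,20),(75,255,255)))[0]; print("green",rect(k,g,.06),cv2.boundingRect(g))
w3=cv2.imread("pics/w3.png")[:,:,::-1].copy()
m=mask(w3,(50,100,20),(75,255,110))
m2=np.zeros_like(m);m2[98:128,328:358]=cv2.inRange(cv2.cvtColor(w3,cv2.COLOR_RGB2GRAY),0,85)[98:128,328:358]
b=blobs(m2)[0];(u,v),rr=cv2.minEnclosingCircle(b);print("hole px",u,v,rr)
T=np.array(vision.get_calibration("wrist")["tool_from_camera"]);Rt=Rn.from_quat([.741927,.67048,.000137,-.000487]).as_matrix()
k3=(k[0],k[1],k[2],(Rt@T[:3,:3]).T,Rt@T[:3,3]+[.55992,-.08601,.23131]); print(ray(k3,(u,v),.06)*1000)
E
```

```text
[ 0.54648671 -0.16787082  0.18612711] [-0.26090234  0.12404272 -1.22020663] 0.017606486870961634 4.4
red [ 548.1 -163.    28.5   17.6   83.8] (296, 289, 49, 71)
green [587.9 -16.8  54.8  30.1 174.3] (314, 0, 78, 49)
hole px 343.0 113.0 9.486932754516602
[590.11592053  12.90068479  60.        ]
```

View pics/w5.png

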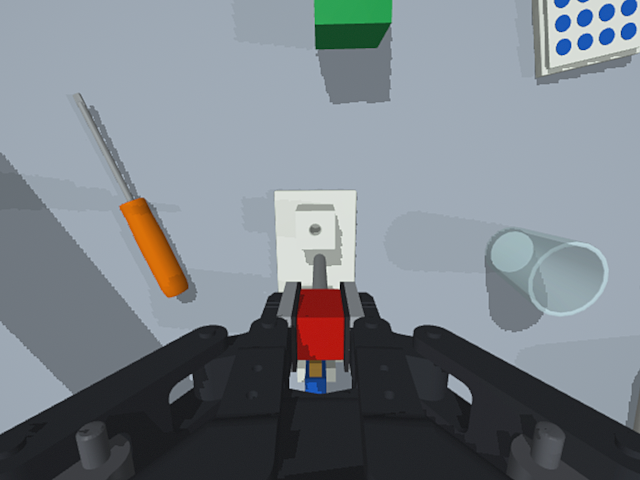

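Pin held, hanging straight: shaft to (319,255), rack hole now empty at (316,229). Moving above the stand.

arm_command:
  increments:
    - {"hand": -1,"linear": [11,45,0],"rot": [0,0,0]}
    - {"hand": -1,"linear": [23,92,0],"rot": [0,0,0]}
    - {"hand": -1,"linear": [34,138,0],"rot": [0,0,0]}
    - {"hand": -1,"linear": [41,165,-15],"rot": [0,0,0]}
    - {"hand": -1,"linear": [44.5,177.5,-30],"rot": [0,0,0]}
    - {"hand": -1,"linear": [44.5,177.5,-40],"rot": [0,0,0]}
    - {"hand": -1,"linear": [44.5,177.5,-40],"rot": [0,0,0]}
    - {"hand": -1,"linear": [44.5,177.5,-40],"rot": [0,0,0]}
    - {"hand": -1,"linear": [44.5,177.5,-40],"rot": [0,0,0]}

```text
clock: 5.52
tool_pos: [0.5903, 0.0096, 0.144]
eef_rot: [0.001, 0.743, 0.669, 0.0]
wrist_force: [-0.7, -1.1, -1.1]
gripper_width: 0.0176
```

```bash
python3 - <<'E'
from h import *
im,k=shot("wrist","w6"); s=read_state(); t=s["tool_pos"]; print(t,s["wrist_force"],s["gripper_width"],s["clock"])
r=blobs(mask(im,(0,150,60),(8,255,255)))[0]; print("red",rect(k,r,t[2]+.034),cv2.boundingRect(r))
g=blobs(mask(im,(50,100,20),(75,255,255)))[0]; print("green",rect(k,g,.06),cv2.boundingRect(g))
print("proj hole, foot(tool), head top", proj(k,[.5902,.012,.06]),proj(k,[t[0],t[1],t[2]-.067]),proj(k,[t[0],t[1],t[2]+.034]))
i=cv2.imread("pics/w6.png")[150:400,200:450]; cv2.imwrite("pics/c6.png",cv2.resize(i,(600,600)))
E
```

```text
[0.59022762 0.00979665 0.14396735] [-0.69615624  0.40149902  0.52134463] 0.01759231330549118 5.575
red [590.9  16.4  27.8  17.3  84. ] (296, 289, 49, 71)
green [590.8  15.3  62.1  54.8  85.4] (279, 199, 81, 87)
proj hole, foot(tool), head top [319.4650833  248.09144606] [319.84782309 258.29892824] [320.06347359 341.51840404]
```

View pics/c6.png

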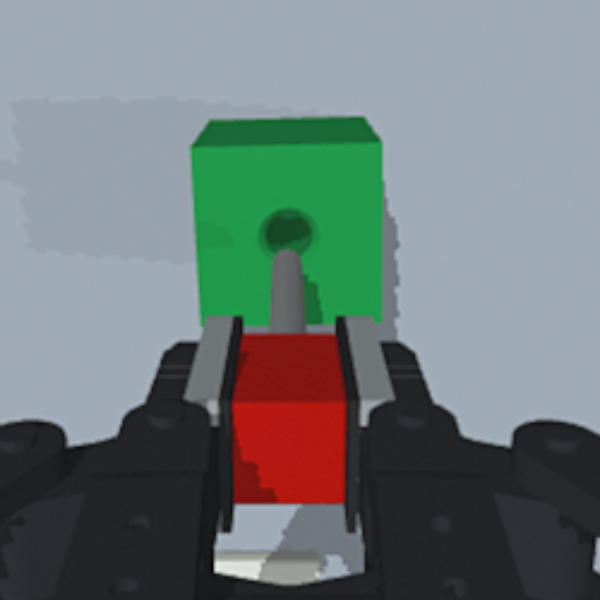

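Hole at crop (287,231), pin tip at (287,250): aligned in x, needs about +4 mm in y. Descending.

arm_command:
  increments:
    - {"hand": -1,"linear": [0,4,0],"rot": [0,0,0]}
    - {"hand": -1,"linear": [0,4,0],"rot": [0,0,0]}
    - {"hand": -1,"linear": [0,4,-12],"rot": [0,0,0]}
    - {"hand": -1,"linear": [0,4,-24],"rot": [0,0,0]}
    - {"hand": -1,"linear": [0,4,-30],"rot": [0,0,0]}
    - {"hand": -1,"linear": [0,4,-30],"rot": [0,0,0]}

```text
clock: 6.32
tool_pos: [0.5896, 0.0142, 0.1123]
eef_rot: [-0.0, 0.743, 0.67, -0.001]
wrist_force: [1.4, -2.7, -1.6]
gripper_width: 0.0174
```

```bash
python3 - <<'E'
from h import *
im,k=shot("wrist","w7"); s=read_state(); t=s["tool_pos"]; print(t,s["wrist_force"],s["moment"],s["clock"])
i=im[150:400,200:450,::-1]; cv2.imwrite("pics/c7.png",cv2.resize(i,(600,600)))
E
```

```text
[0.58966406 0.01426235 0.11268039] [ 0.79790954 -2.04581792 -1.63670124] [-0.4816295  -0.15232077  0.05335418] 6.375
```

View pics/c7.png

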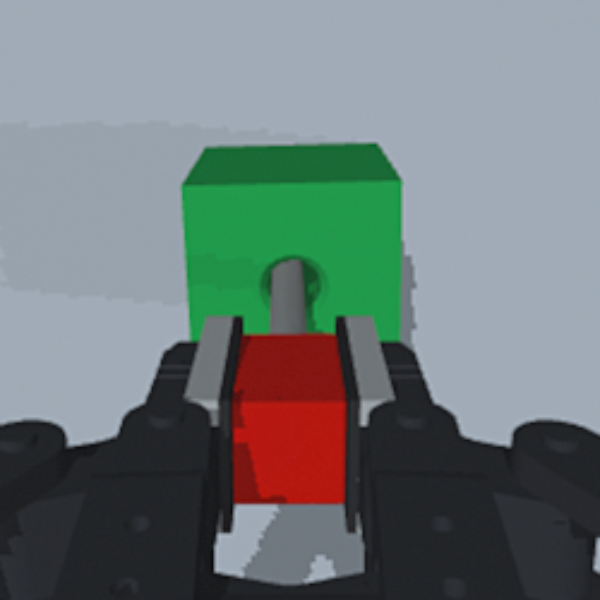

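Pin is inside the hole with slight side contact (−2 N in y). Backing off 1.5 mm, lowering the rest, releasing and rising.

arm_command:
  increments:
    - {"hand": -1,"linear": [0,-1.5,-8],"rot": [0,0,0]}
    - {"hand": -1,"linear": [0,-1.5,-18],"rot": [0,0,0]}
    - {"hand": -1,"linear": [0,-1.5,-28],"rot": [0,0,0]}
    - {"hand": -1,"linear": [0,-1.5,-34],"rot": [0,0,0]}
    - {"hand": -1,"linear": [0,-1.5,-34],"rot": [0,0,0]}
    - {"hand": -1,"linear": [0,-1.5,-34],"rot": [0,0,0]}

```text
clock: 7.12
tool_pos: [0.5899, 0.0131, 0.0792]
eef_rot: [-0.0, 0.743, 0.67, -0.0]
wrist_force: [0.6, -0.4, -1.0]
gripper_width: 0.0175
```

```bash
python3 - <<'E'
from rig import *
s=read_state(); print(s["tool_pos"],s["wrist_force"],s["moment"],s["clock"])
E
```

```text
[0.58988349 0.0131114  0.07918991] [ 0.59838573 -0.40469746 -0.98854009] [-0.01686536  0.00907787  0.03737554] 7.125
```

arm_command:
  increments:
    - {"hand": -0.3,"linear": [0,0,0],"rot": [0,0,0]}
    - {"hand": 0,"linear": [0,0,0],"rot": [0,0,0]}
    - {"hand": 0,"linear": [0,0,0],"rot": [0,0,0]}
    - {"hand": 0,"linear": [0,0,40],"rot": [0,0,0]}
    - {"hand": 0,"linear": [0,0,100],"rot": [0,0,0]}
    - {"hand": 0,"linear": [0,-20,140],"rot": [0,0,0]}
    - {"hand": 0,"linear": [0,-70,150],"rot": [0,0,0]}
    - {"hand": 0,"linear": [0,-70,150],"rot": [0,0,0]}

```text
clock: 8.12
tool_pos: [0.5906, -0.0601, 0.2308]
eef_rot: [0.002, 0.744, 0.668, 0.0]
wrist_force: [0.7, -0.1, -0.4]
gripper_width: 0.0428
```

```bash
python3 - <<'E'
from h import *
im,k=shot("wrist","w8"); s=read_state(); t=s["tool_pos"]; print(t,s["wrist_force"],s["gripper_width"],s["clock"])
r=blobs(mask(im,(0,150,60),(8,255,255)))[0]; print("red",rect(k,r,.111),cv2.boundingRect(r),"expected top px",proj(k,[.5902,.013,.111]))
E
```

```text
[ 0.58998928 -0.05831278  0.22976338] [ 0.46135236 -0.18228459 -0.23652406] 0.0423475988595018 8.175
red [596.4  10.1  18.   17.3 177. ] (305, 136, 25, 25) expected top px [308.72375662 145.06620783]
```

View pics/w8.png

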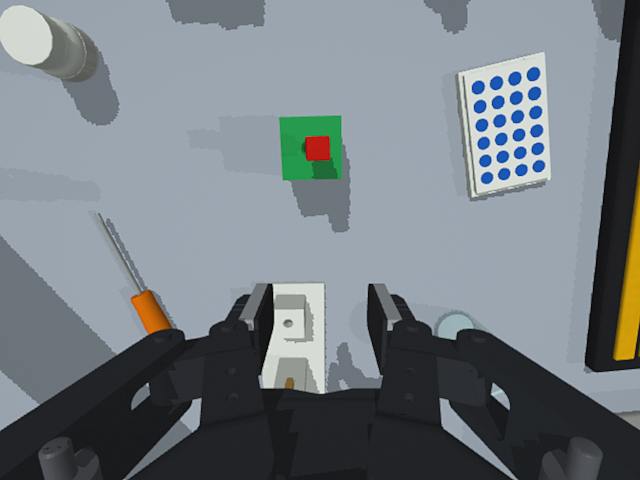

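Pin stands home in the stand: head top (317,148), its apparent size matches the 111 mm height, and it leans slightly. Now to above the leaf.

arm_command:
  increments:
    - {"hand": 0,"linear": [-14,-52,0],"rot": [0,0,0]}
    - {"hand": 0,"linear": [-28,-104,0],"rot": [0,0,0]}
    - {"hand": 0,"linear": [-42,-156,0],"rot": [0,0,0]}
    - {"hand": 0,"linear": [-55,-206,0],"rot": [0,0,0]}
    - {"hand": 0,"linear": [-55,-206,-20],"rot": [0,0,0]}
    - {"hand": 0,"linear": [-55,-206,-40],"rot": [0,0,0]}
    - {"hand": 0,"linear": [-55,-206,-40],"rot": [0,0,0]}
    - {"hand": 0,"linear": [-55,-206,-40],"rot": [0,0,0]}

```text
clock: 9.18
tool_pos: [0.5353, -0.2623, 0.1896]
eef_rot: [0.0, 0.742, 0.67, 0.0]
wrist_force: [1.1, -0.2, -0.4]
gripper_width: 0.0429
```

```bash
python3 - <<'E'
from h import *
im,k=shot("wrist","w9"); s=read_state(); t=s["tool_pos"]; print(t,s["eef_rot"],s["gripper_width"],s["clock"])
b=blobs(mask(im,(105,120,40),(125,255,255)),(230,150,420,420))[0]; print("blue",rect(k,b,.147),cv2.boundingRect(b))
cv2.imwrite("pics/c9.png",cv2.resize(im[180:420,180:460,::-1],None,fx=2.5,fy=2.5))
E
```

```text
[ 0.53554816 -0.26254058  0.19008283] [5.20680182e-04 7.42264114e-01 6.70107215e-01 1.82266012e-04] 0.04249170819959043 9.225
blue [ 535.6 -262.    55.8   13.4   83.7] (309, 224, 24, 91)
```

View pics/c9.png

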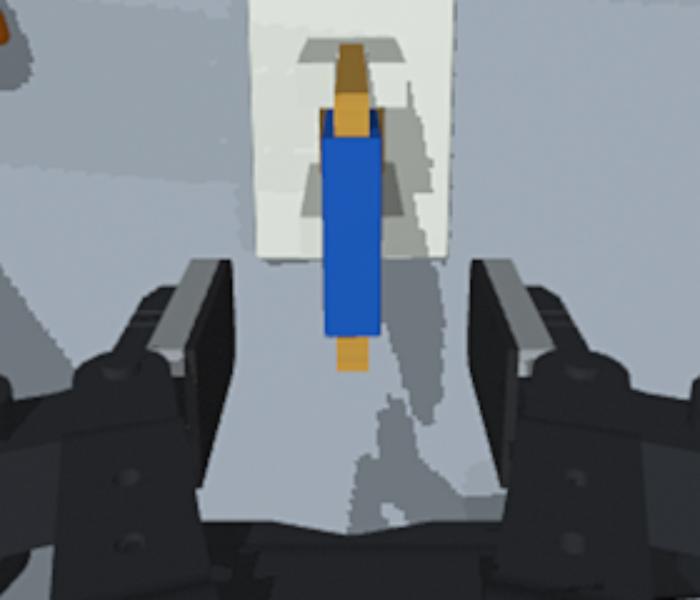

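Blue strip centred between pads (crop 322–380, 137–336), needs −2 mm in y. Descending, gripping and lifting.

arm_command:
  increments:
    - {"hand": 0,"linear": [0,-2,-20],"rot": [0,0,0]}
    - {"hand": 0,"linear": [0,-2,-50],"rot": [0,0,0]}
    - {"hand": 0,"linear": [0,-2,-75],"rot": [0,0,0]}
    - {"hand": 0,"linear": [0,-2,-80],"rot": [0,0,0]}
    - {"hand": 0,"linear": [0,-2,-80],"rot": [0,0,0]}
    - {"hand": -1,"linear": [0,-2,-80],"rot": [0,0,0]}
    - {"hand": -1,"linear": [0,-2,-80],"rot": [0,0,0]}
    - {"hand": -1,"linear": [0,-2,-80],"rot": [0,0,0]}
    - {"hand": -1,"linear": [0,-2,-80],"rot": [0,0,0]}
    - {"hand": -1,"linear": [0,-2,-80],"rot": [0,0,0]}
  grip_force: 70

```text
clock: 10.48
tool_pos: [0.5355, -0.2654, 0.1108]
eef_rot: [0.001, 0.743, 0.67, 0.0]
wrist_force: [0.0, 1.1, 6.6]
gripper_width: 0.0131
```

```bash
python3 - <<'E'
from rig import *
s=read_state(); print(s["tool_pos"],s["eef_rot"],s["wrist_force"],s["moment"],s["gripper_width"],s["clock"])
E
```

```text
[ 0.53546158 -0.26543477  0.11079836] [1.12803599e-03 7.42559572e-01 6.69779054e-01 1.69276718e-04] [6.57706247e-03 1.08392440e+00 6.62674882e+00] [0.09404055 0.25452007 0.01044686] 0.013140106105356602 10.475
```

arm_command:
  increments:
    - {"hand": -1,"linear": [0,0,15],"rot": [0,0,0]}
    - {"hand": -1,"linear": [0,0,40],"rot": [0,0,0]}
    - {"hand": -1,"linear": [0,0,70],"rot": [0,0,0]}
    - {"hand": -1,"linear": [0,0,100],"rot": [0,0,0]}
    - {"hand": -1,"linear": [0,0,130],"rot": [0,0,0]}
    - {"hand": -1,"linear": [0,0,140],"rot": [0,0,0]}
    - {"hand": -1,"linear": [0,0,140],"rot": [0,0,0]}
    - {"hand": -1,"linear": [-2,50,140],"rot": [0,0,-0.01]}
    - {"hand": -1,"linear": [-4,100,140],"rot": [0,0,-0.02]}
    - {"hand": -1,"linear": [-6,150,140],"rot": [0,0,-0.03]}

```text
clock: 11.72
tool_pos: [0.5278, -0.1133, 0.2473]
eef_rot: [-0.002, 0.753, 0.658, -0.001]
wrist_force: [0.8, 0.9, -1.6]
gripper_width: 0.0135
```

```bash
python3 - <<'E'
from rig import *
s=read_state(); print(s["tool_pos"],s["eef_rot"],s["wrist_force"],s["gripper_width"],s["clock"])
E
```

```text
[ 0.52775274 -0.11331024  0.24732331] [-1.61694513e-03  7.52896048e-01  6.58137131e-01 -6.65868894e-04] [ 0.83866887  0.87844442 -1.57452472] 0.013522416733616724 11.725
```

arm_command:
  increments:
    - {"hand": -1,"linear": [-2,50,0],"rot": [0,0,-0.01]}
    - {"hand": -1,"linear": [-4,105,0],"rot": [0,0,-0.01]}
    - {"hand": -1,"linear": [-6,160,0],"rot": [0,0,-0.01]}
    - {"hand": -1,"linear": [-8,215,0],"rot": [0,0,-0.01]}
    - {"hand": -1,"linear": [-9,270,0],"rot": [0,0,-0.01]}
    - {"hand": -1,"linear": [-11,320,0],"rot": [0,0,-0.01]}
    - {"hand": -1,"linear": [-12.5,350,-10],"rot": [0,0,-0.01]}
    - {"hand": -1,"linear": [-12.5,361,-25],"rot": [0,0,-0.01]}
    - {"hand": -1,"linear": [-12.5,361,-40],"rot": [0,0,-0.01]}
    - {"hand": -1,"linear": [-12.5,361,-40],"rot": [0,0,-0.01]}

```text
clock: 12.98
tool_pos: [0.5152, 0.2445, 0.2069]
eef_rot: [-0.001, 0.756, 0.654, -0.002]
wrist_force: [-0.4, -0.2, -2.4]
gripper_width: 0.013
```

arm_command:
  increments:
    - {"hand": -1,"linear": [0,0,0],"rot": [0,0,0]}
    - {"hand": -1,"linear": [0,0,0],"rot": [0,0,0]}
    - {"hand": -1,"linear": [0,0,0],"rot": [0,0,0]}

```text
clock: 13.35
tool_pos: [0.5168, 0.2457, 0.21]
eef_rot: [0.0, 0.756, 0.655, 0.001]
wrist_force: [0.1, 0.3, -2.2]
gripper_width: 0.0134
```

```bash
python3 - <<'E'
from h import *
im,k=shot("wrist","w10"); s=read_state(); t=s["tool_pos"]; q=s["eef_rot"];print(t,q,s["wrist_force"],s["clock"])
Rt=Rn.from_quat([q[1],q[2],q[3],q[0]]).as_matrix(); print("tool x yaw",np.degrees(np.arctan2(Rt[1,0],Rt[0,0])))
for n,p in dict(origin=[0,0,.0758],end=[.015,0,.0758-.012],top=[.025,0,.0758-.112],plate=[.035,0,.0758-.110],plb=[.035,0,.0758-.017]).items(): print(n,proj(k,Rt@p+t))
u=np.array([np.cos(np.radians(81.9)),np.sin(np.radians(81.9)),0]); J=np.array([.5169,.2457,.075])
for a in (.018,.048): print("knuckle top",a,proj(k,J+u*a+[0,0,.012]))
im2,_=shot("scene","s10")
c=np.vstack([cv2.resize(im[90:330,200:440,::-1],(560,560))]); d=cv2.resize(im2[150:290,350:490,::-1],(240,240))
o=np.zeros((560,800,3),np.uint8); o[:,:560]=c; o[:240,560:]=d; cv2.imwrite("pics/c10.png",o)
E
```

```text
[0.51670696 0.24581276 0.20986258] [2.24376122e-04 7.55970599e-01 6.54605377e-01 4.52015871e-04] [ 0.53574352  0.51139366 -3.18047252] 13.4
tool x yaw 81.77949161967074
origin [319.88373088 254.50903551]
end [319.88425678 237.36745965]
top [319.85337282 279.36371445]
plate [319.85735707 249.37027841]
plb [319.88715911 207.28933543]
knuckle top 0.018 [319.96149674 216.32132055]
knuckle top 0.048 [319.88750415 178.40323229]
```

View pics/c10.png

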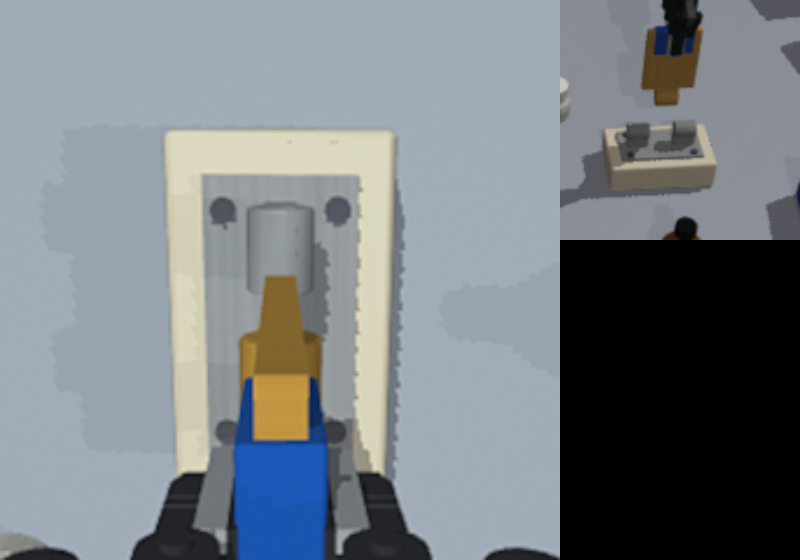

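Leaf hangs straight above the gap. Its plate edges and the steel knuckle fall within about 1 px of the predicted places (columns 320, rows 208–251), and the leaf sits only about 0.7 mm toward −y. Lowering slowly.

arm_command:
  increments:
    - {"hand": -1,"linear": [0,0.7,-15],"rot": [0,0,0]}
    - {"hand": -1,"linear": [0,0.7,-28],"rot": [0,0,0]}
    - {"hand": -1,"linear": [0,0.7,-36],"rot": [0,0,0]}
    - {"hand": -1,"linear": [0,0.7,-42],"rot": [0,0,0]}
    - {"hand": -1,"linear": [0,0.7,-47],"rot": [0,0,0]}
    - {"hand": -1,"linear": [0,0.7,-51],"rot": [0,0,0]}
    - {"hand": -1,"linear": [0,0.7,-55],"rot": [0,0,0]}
    - {"hand": -1,"linear": [0,0.7,-59],"rot": [0,0,0]}
    - {"hand": -1,"linear": [0,0.7,-59],"rot": [0,0,0]}
    - {"hand": -1,"linear": [0,0.7,-59],"rot": [0,0,0]}

```text
clock: 14.7
tool_pos: [0.5165, 0.2468, 0.1504]
eef_rot: [0.0, 0.756, 0.655, 0.0]
wrist_force: [0.4, -0.1, -2.6]
gripper_width: 0.0133
```

```bash
python3 - <<'E'
from h import *
im,k=shot("wrist","w11"); s=read_state(); t=s["tool_pos"]; q=s["eef_rot"];print(t,q,s["wrist_force"],s["moment"],s["clock"])
Rt=Rn.from_quat([q[1],q[2],q[3],q[0]]).as_matrix(); print("yaw,tilt",np.degrees(np.arctan2(Rt[1,0],Rt[0,0])),Rt[:,2])
im2,k2=shot("scene","s11")
u=np.array([np.cos(np.radians(81.9)),np.sin(np.radians(81.9)),0]); J=np.array([.5169,.2457,.075])
for a in (-.048,-.018,0,.018,.048): print("axis",a,proj(k2,J+u*a))
d=cv2.resize(im2[170:260,360:460,::-1],(500,450),interpolation=cv2.INTER_CUBIC); w=cv2.resize(im[130:370,240:400,::-1],(300,450))
cv2.imwrite("pics/c11.png",np.hstack([d,w]))
E
```

```text
[0.5165445  0.24677583 0.15051215] [8.74666506e-05 7.55811593e-01 6.54789122e-01 1.82975307e-04] [ 0.21823888 -0.4818118  -1.6841942 ] [0.01915222 0.00182746 0.06471119] 14.75
yaw,tilt 81.80732779013108 [ 3.91134140e-04  1.07403864e-04 -9.99999918e-01]
axis -0.048 [389.49236769 226.07689457]
axis -0.018 [401.83171666 225.49689335]
axis 0 [409.22853307 225.14921192]
axis 0.018 [416.62026118 224.80176966]
axis 0.048 [428.92851493 224.22323004]
```

The viewer's picture limit is reached; checking height and alignment numerically with colour masks.

```bash
python3 - <<'E'
from h import *
u=np.array([np.cos(np.radians(81.9)),np.sin(np.radians(81.9)),0]); n=np.array([u[1],-u[0],0]); Z=np.array([0,0,1.])
_,k=shot("scene")
def check(name,O):
    im=cv2.imread(f"pics/{name}.png")[:,:,::-1].copy(); b=blobs(mask(im,(8,110,40),(24,255,255)),(360,140,470,260))[0]
    m=np.zeros((480,640),np.uint8); cv2.drawContours(m,[b],-1,255,-1)
    out=[]
    for a in (-.027,-.010,0,.010,.027):
        if abs(a)<.02: pts=[proj(k,O+u*a+.012*(n*np.cos(t)+Z*np.sin(t))) for t in np.linspace(0,6.28,60)]; p=max(pts,key=lambda p:p[1])
        else: p=max([proj(k,O+u*a+s*n+Z*.017) for s in(-.004,.004)],key=lambda p:p[1])
        c=int(round(p[0])); r=np.where(m[:,c])[0].max()+.5; out.append((a,c,round(p[1],1),r))
    print(name,out); x,y,w,h=cv2.boundingRect(b); print("box",x,y,w,h,"pred L/R",proj(k,O-u*.035+Z*.05)[0],proj(k,O+u*.035+Z*.05)[0])
    return m
check("s10",np.array([.5167,.2451,.134])); check("s11",np.array([.5165,.2461,.0747]))
print("px per mm z",(proj(k,[.517,.246,.075])-proj(k,[.517,.246,.085]))/10)
# jamb calibration in scene: cream block bottom/top corners vs mask
im=cv2.imread("pics/s10.png")[:,:,::-1].copy(); b=blobs(mask(im,(12,25,90),(35,150,255)),(360,200,460,275))[0]; print("jamb box",cv2.boundingRect(b))
J=np.array([.5169,.2457,0]); P=np.array([proj(k,J+sx*.045*n+sy*.075*u+Z*z) for sx in(-1,1) for sy in(-1,1) for z in(0,.045)]); print("pred",P.min(0),P.max(0))
# slip: plate-top edge rows in wrist images
for f in ("w10","w11"):
    g=cv2.imread(f"pics/{f}.png")[:,:,::-1].copy(); m=mask(g,(8,110,40),(24,255,255)); bl=mask(g,(105,120,40),(125,255,255))
    c=m[150:330,319]; r=np.where(c)[0]+150; rb=np.where(bl[200:330,319])[0]+200
    v=g[:,:,0].astype(int)[r.min():r.max(),319]; print(f,"brass rows",r.min(),r.max(),"blue start",rb.min(),"step",r.min()+np.argmax(np.diff(v)))
E
```

```text
s10 [(-0.027, 401, np.float64(201.9), np.float64(201.5)), (-0.01, 408, np.float64(211.4), np.float64(210.5)), (0, 412, np.float64(211.2), np.float64(210.5)), (0.01, 416, np.float64(211.0), np.float64(210.5)), (0.027, 424, np.float64(200.9), np.float64(200.5))]
box 398 165 35 46 pred L/R 398.6343739879692 429.25617746904794
s11 [(-0.027, 399, np.float64(221.4), np.float64(221.5)), (-0.01, 405, np.float64(230.3), np.float64(229.5)), (0, 410, np.float64(230.1), np.float64(229.5)), (0.01, 414, np.float64(229.9), np.float64(229.5)), (0.027, 422, np.float64(220.3), np.float64(219.5))]
box 396 187 34 43 pred L/R 396.7471305290592 426.31647439026125
px per mm z [-0.04346383  0.3142713 ]
jamb box (375, 223, 66, 38)
pred [374.16228091 221.11909882] [442.45662809 261.69170836]
w10 brass rows 209 277 blue start 279 step 249
w11 brass rows 209 277 blue start 279 step 249
```

All checks agree: no slip, rows within about 1 px with the same offset as the jamb itself, and the wrist load matches the leaf's weight alone. Handing in.

```bash
python3 - <<'E'
from h import *
from rig import hand_in
im,k=shot("top"); s=read_state(); print(s["tool_pos"],s["wrist_force"],s["clock"])
r=blobs(mask(im,(0,150,60),(8,255,255)),(290,200,340,250))[0]; print("pin head px",cv2.boundingRect(r),proj(k,[.592,.013,.111]))
print(hand_in())
E
```

```text
[0.51650163 0.2467819  0.15050209] [ 0.55236913  0.01446426 -2.0396048 ] 14.9
pin head px (309, 222, 7, 9) [309.98361971 225.56883671]
the job is handed in; nothing more can be done
None
```

I moved the pin into the green stand and let go of it. The gripper now holds the leaf with its knuckle in the gap between the two steel knuckles, and I handed the job in at 14.9 s.

**Pin:** After release, the wrist view showed the head at the height expected for a pin that is fully home. It leans by roughly 0.06 rad; the limit is 0.25. A last top view still showed it in the stand.

**Leaf:** Its hole is estimated within about 0.5 mm of the hinge line in height, across and along. It is about 0.1° off the hinge direction and its plate is upright. It had not slipped in the grip, and the wrist reads about 2 N, which is just the leaf's own weight, so nothing suggests it touches the jamb.

**Checks that disagreed or could not be made:**
- In the scene camera, the leaf's lower edges appear about 0.5 px (1–2 mm) higher than predicted. The jamb block's lower edge is off the same way, by about 1 px, so I took this as camera bias.
- The 12-picture viewing limit ran out before the final seated view, so I checked that pose by measurement only.
- I did not check the bystanders' positions at the end, but no unexpected contact force showed up at any step.

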